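# Point out the leaning capacitor and report the fault

## Task

Of the four capacitors on the circuit board, one leans over: point it out to the camera by holding the fingertips centred just above its top, one or two centimetres clear, for at least two seconds, without touching the board or anything on it and without going low over any of the three upright ones. Then report the fault by pressing the larger of the two buttons on the grey box all the way down and letting it come back up. Leave the smaller button unpressed, and do not move or pick up any of the things lying about.

Things in the scene. Friction and masses are not known exactly. Their poses are not given: they have to be found in the camera images.
- leaning_cap_top (a point): Centre of the top face of the one capacitor that leans: a dark can 25 mm across and 45 mm long, soldered to the board but leaning over by 32 degrees in any direction. This point is 45 mm above the board's surface (60 mm above the bench) and 24 mm sideways from the can's foot
- leaning_cap: The same leaning capacitor; origin at its foot, on the board's surface; it leans towards its own +x. Do not touch. It does not move
- upright_cap_1: Capacitor of the same kind standing straight on the board, 25 mm across, 45 mm high; origin at the centre of its foot, top 60 mm above the bench. Do not touch. Not to be pointed at
- upright_cap_2: Capacitor of the same kind standing straight on the board, 25 mm across, 45 mm high; origin at the centre of its foot, top 60 mm above the bench. Do not touch. Not to be pointed at
- upright_cap_3: Capacitor of the same kind standing straight on the board, 25 mm across, 45 mm high; origin at the centre of its foot, top 60 mm above the bench. Do not touch. Not to be pointed at
- board: Green circuit board in a fixed black carrier, 220 (x) x 180 (y) x 15 mm; origin under its centre, on the bench, z up. The four capacitors stand at the corners of a 60 x 68 mm rectangle round its middle; its other parts are at most 12 mm high. Do not touch. 
- console: Grey inspection box fixed to the bench, 110 (x) x 160 (y) x 45 mm high, origin under its centre. Two grey push buttons on its top, 80 mm apart along its y; which is on which side varies
- large_button_top (a point): Centre of the top face of the large button (38 mm across), which reports a fault; it is pressed straight down
- large_button (a joint): Travel of the large button, m: 0 released, 0.006 fully down; spring, about 5 N fully down, comes back by itself
- small_button_top (a point): Centre of the top face of the small button (20 mm across), which passes the board: not to be pressed
- small_button (a joint): Travel of the small button, m: 0 released, 0.006 fully down
- spare_cap: Bystander: loose spare capacitor standing upright on the bench, 25 mm across, 45 mm high. Origin at its centre, on its underside; leave it where it is
- flux_jar: Bystander: small loose jar, 36 mm across, 45 mm high. Origin at its centre, on its underside; leave it where it is
- solder_spool: Bystander: loose reel, 60 mm across, 50 mm high. Origin at its centre, on its underside; leave it where it is
- screwdriver: Bystander: loose screwdriver lying on the bench, 160 mm long, handle about 30 mm thick. Origin at its middle, near the bench; leave it where it is
- mug: Bystander: loose mug, 76 mm across, 85 mm high, handle on its +y side. Origin at its centre, on its underside; leave it where it is
- shield_box: Bystander: loose small steel box, 50 x 35 x 20 mm. Origin at its centre, on its underside; leave it where it is

How it is judged:
On the way, in this order (a step that is already met when the one before it is completed fails the run):
1. the fingertips have stayed just above the top of the leaning capacitor for two seconds (grasp point within 18 mm of the top's centre seen from above, fingertips at most about 40 mm above it) (horizontal distance between the grasp point and leaning_cap_top below 0.018 m and height (world z) of the grasp point between 0.066 and 0.12 m), for 1.9 s.
2. the large button is pressed down (5 of its 6 mm) (value of joint large_button above 0.005 m), for 0.04 s.
At the end, for the whole second after the job is handed in: After the pointing and the press, both buttons are up again (within 1.5 mm) and every loose thing is at rest within 30 mm of where it began (value of joint each of large_button, small_button below 0.0015 m and distance of each of spare_cap, flux_jar, solder_spool, screwdriver, mug, shield_box from where it was at the start of the episode below 0.03 m and linear speed of each of spare_cap, flux_jar, solder_spool, screwdriver, mug, shield_box below 0.05 m/s); the robot touches nothing.
It fails at once if the board or a capacitor on it is touched (contact force between any of the fingers, the arm and board above 0.3 N or contact force between any of the fingers, the arm and leaning_cap above 0.3 N or contact force between any of the fingers, the arm and upright_cap_1 above 0.3 N or contact force between any of the fingers, the arm and upright_cap_2 above 0.3 N or contact force between any of the fingers, the arm and upright_cap_3 above 0.3 N).
It fails at once if the grasp point goes low over an upright capacitor (within 12 mm of its centre seen from above, fingertips less than about 30 mm above it) ((horizontal distance between the grasp point and upright_cap_1 below 0.012 m and height (world z) of the grasp point below 0.108 m) or (horizontal distance between the grasp point and upright_cap_2 below 0.012 m and height (world z) of the grasp point below 0.108 m) or (horizontal distance between the grasp point and upright_cap_3 below 0.012 m and height (world z) of the grasp point below 0.108 m)).
It fails at once if the small button is pressed (by more than 2 mm) (value of joint small_button above 0.002 m).
It fails at once if a loose thing is moved by more than 30 mm or lifted (distance of any of spare_cap, flux_jar, solder_spool, screwdriver, mug, shield_box from where it was at the start of the episode above 0.03 m or height (world z) of any of spare_cap, flux_jar, solder_spool, screwdriver, mug, shield_box above 0.025 m).
It also fails if it takes over 40 s, if anything falls off the work surface, if the arm or the gripper's body presses on something with over 40 N, if the wrist force passes 120 N, or if a joint passes its speed limit or range.

## Robot

A 6-joint arm with a two-finger parallel gripper is mounted at the origin on the work surface. World frame = base frame: x ahead of the robot, y to its left, z up, the work surface at z = 0. Lengths are in m, angles in rad, forces in N, time in s.
With the tool pointing down it reaches from about 0.325 to 0.775 m from the base axis. Payload 9.3 kg.
Tool frame: the origin (TCP) lies midway between the tips of the shut fingers; the grasp point (between the pads) lies 19 mm behind it; z points along the fingers, y is the line along which they close (so a half turn about z gives the same grasp; the last joint's range is limited). The gripper opens to 85 mm and grips with 20 to 120 N. Pads are 22 mm wide; open, the fingers measure 114 mm over their backs; the gripper's body (76 mm by 85 mm) begins 54 mm behind the grasp point. The pads swing forward as they close: fully open they stand 13 mm farther back than shut.
Start: joints at [0.97, 0.259, 0.021, 1.334, 0, 1.418], TCP at [0.238, 0.496, 0.231] pointing down, gripper open.
Joint ranges: [-3.04, 3.04], [-0.91, 1.82], [-1.04, 1.36], [-1.92, 1.95], [-1.52, 1.45], [-3.14, 3.14]. Speed limits (rad/s): [2.22, 2.22, 2.79, 3.14, 3.14, 3.14].

## Interface

Orientations are given as a rotation vector (axis times angle).
In Python, from bench import arm gives the robot as it stands. The module is installed in compiled form; this text tells all that it offers.
- The arm moves only by the tool step_arm, never from a script. Its argument "steps" is a list that holds one entry, the list of rows, each a list of 5 numbers: the opening in per cent of the stroke, from 0 (shut) to 100 (fully open), then the shift along the tool's x, y, z scaled (see below), then the turn about the tool's z scaled (see below). In form: [[[hand, x, y, z, twist], ...]]. A call has 1 to 5 rows; each row shifts and turns the commanded pose from where the row before left it, along the tool's axes as they then stand; what a row does not reach is not made up. The controller multiplies each number of a shift by 0.5 m and each number of a turn by 360 degrees. A row lasts 1/10 s, in which the tool goes at most 50 mm and 8.59 degrees, less where a joint would pass 70% of its speed; a pose out of reach is approached as far as the arm can. A call with a number of a shift or a turn outside -1 to 1 is refused whole. A call with a gripper value outside its range is refused whole. The fingers move at their own pace and stop on an object; "force" is the grip in N (left out, the last holds). Time passes only in rows, so rows that do not move let the fingers close. It gives the time, the measured TCP pose, the force, the opening and the grip force at its end, in the units of the state.
- arm.get_obs(): the state, without advancing time (a new reading comes with each control period).
- arm.camera(name): name is "scene" or "top" or "wrist"; returns a dict with "color" (384x512x3 uint8, red, green, blue), "fx", "fy", "cx", "cy" (pixels), "position" and "attitude" of the camera in the world. Camera axes: x right, y down, z forward; pixel columns grow to the right and rows downward; lengths in m; the calibration is good to about 2 mm. A picture is of the moment at which its call begins. There is no depth.
- arm.job_done(): hands the job in; it is judged then, once.
The state is a dict: "clock": time; "qpos": joint angles; "joint_velocities": joint speeds; "effort": joint torques, N m; "tcp_pos": TCP position; "ee_rot": TCP orientation; "wrist_force": force on the tool from outside, world axes, zero at the start; "wrist_torque": the same for the moment, N m; "finger_gap": opening from 0.0 (shut) to 1.0 (fully open); "gripper_force": force on a finger pad.
Only numpy, scipy, OpenCV 4.12 (cv2) and the standard library are available. Lean on these libraries where they do the work, as an engineer would, in place of code of your own. Each camera call takes 0.05 s, during which the arm holds its last target. There are 200 camera calls.

## Working session

There is one attempt and no reset: what is moved stays moved. The work goes in short steps, Python scripts to look and compute and a tool call to move; the robot and the scene stay as the last step left them, time stands still between calls to the robot, and variables do not carry over. Pictures are saved under pics/ and viewed, at most 10 in all, crops included, and the job is handed in when it is done.

Besides the shell and the picture viewer there is one more tool, called after "Request:" by a JSON object that holds its "api" and its "payload". step_arm: Moves the arm, as the interface text tells. Its arguments: {"type":"object","properties":{"steps":{"type":"array","items":{"type":"array","items":{"type":"array","items":{"type":"number"}}}},"force":{"type":"number"}},"required":["steps"]}

```bash
mkdir -p pics; cat > h.py <<'E'
import numpy as np, cv2, pickle
from scipy.spatial.transform import Rotation as R
from bench import arm
def att(c):
    a=np.array(c["attitude"],float)
    if a.shape==(3,3): return a
    return R.from_rotvec(a).as_matrix() if a.size==3 else R.from_quat(a).as_matrix()
def ray(c,u,v):
    d=att(c)@np.array([(u-c["cx"])/c["fx"],(v-c["cy"])/c["fy"],1]); return np.array(c["position"]),d/np.linalg.norm(d)
def plane(c,u,v,z):
    p,d=ray(c,u,v); return p+d*(z-p[2])/d[2]
def proj(c,P):
    q=att(c).T@(np.array(P)-c["position"]); return c["fx"]*q[0]/q[2]+c["cx"],c["fy"]*q[1]/q[2]+c["cy"]
def snap(n,f):
    c=arm.camera(n); pickle.dump(c,open(f+".pkl","wb")); cv2.imwrite(f"pics/{f}.png",c["color"][:,:,::-1]); return c
def load(f): return pickle.load(open(f+".pkl","rb"))
def tri(c1,a,c2,b):
    p,d=ray(c1,*a); q,e=ray(c2,*b); s=np.linalg.lstsq(np.c_[d,-e],q-p,rcond=None)[0]
    x,y=p+d*s[0],q+e*s[1]; return (x+y)/2,np.linalg.norm(x-y)
E
python3 - <<'E'
from h import *
for n in("top","scene","wrist"):
    c=snap(n,n); print(n,c["position"],c["attitude"],c["fx"])
o=arm.get_obs(); print(o["clock"],o["tcp_pos"],o["ee_rot"],R.from_rotvec(o["ee_rot"]).as_matrix().round(3))
a=[cv2.imread(f"pics/{n}.png") for n in("top","scene")]
cv2.imwrite("pics/top_b.png",cv2.resize(a[0],(800,600)))
cv2.imwrite("pics/scene_b.png",cv2.resize(a[1],(800,600)))
E
```

```text
top [ 0.39688076 -0.03142288  1.18371711] [-2.11043772  2.1622372  -0.17009779] 448.7912761418813
scene [ 1.18135453 -0.16638535  0.83911612] [-2.07930327 -1.53070566  0.53170412] 492.71515959899074
wrist [0.16491741 0.53146809 0.3741334 ] [2.42351761 1.52452367 0.24400264] 291.21396593033273
0.15 [0.238055   0.4956152  0.23083539] [-6.97507436e-01 -3.06284237e+00  1.37709260e-03] [[-0.901  0.433 -0.001]
 [ 0.433  0.901 -0.001]
 [ 0.    -0.001 -1.   ]]
```

View pics/top_b.png

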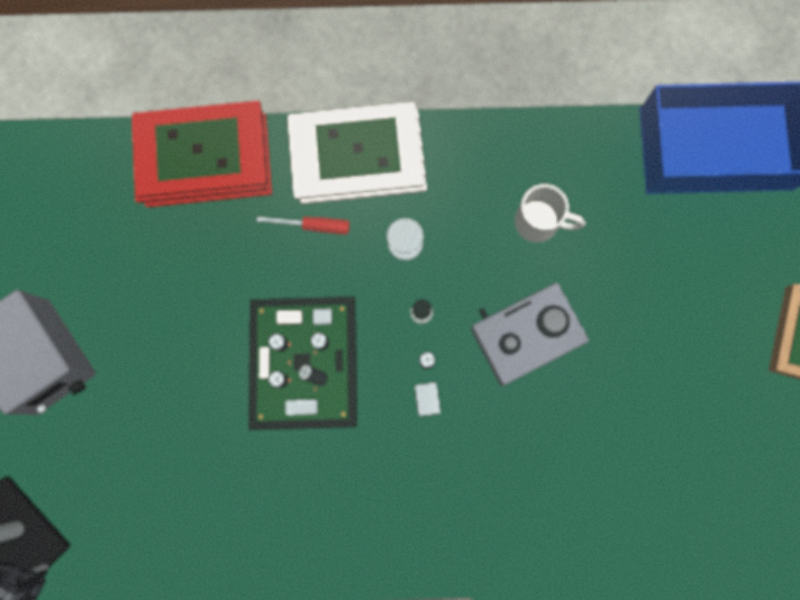

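View pics/scene_b.png

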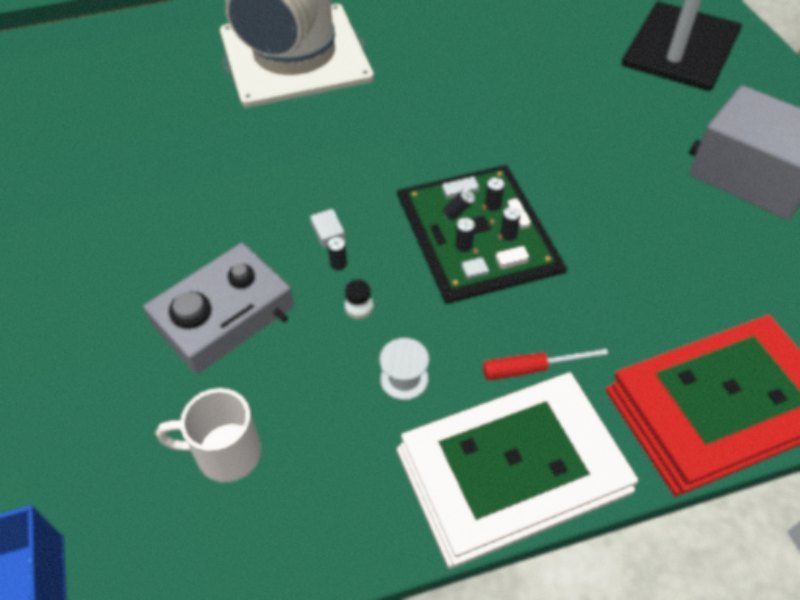

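The top view (800x600) shows the board with three upright caps at about (277,342), (319,341) and (277,379). The leaning cap's silver top is at (304,372). The large button is at (553,321) and the small one at (510,344). In the scene view the leaning top is at (467,198), the large button at (189,307) and the small one at (241,273).

```bash
cat > m1.py <<'E'
from h import *
t,s=load("top"),load("scene")
def blob(c,u,v,r,lo,hi,name):
    # centroid of connected patch with grey in [lo,hi], low saturation, near the seed
    u,v=u*.64,v*.64
    g=cv2.cvtColor(c["color"],cv2.COLOR_RGB2GRAY); 
    hs=cv2.cvtColor(c["color"],cv2.COLOR_RGB2HSV)
    m=((g>=lo)&(g<=hi)&(hs[:,:,1]<90)).astype(np.uint8)
    k=np.zeros_like(m); cv2.circle(k,(round(u),round(v)),r,1,-1); m*=k
    n,l,st,ce=cv2.connectedComponentsWithStats(m)
    i=1+np.argmax(st[1:,4]); print(name,ce[i].round(1),st[i,2:5],end=" "); return ce[i]
S={"lean":((304,372),(467,198),8,130,255),"u1":((277,342),(465,226),9,130,255),"u2":((319,341),(465,226),9,130,255),"u3":((277,379),(495,185),9,130,255),
"spare":((427,359),(336,244),8,130,255)}
pairs={"u1":(277,342,512,214),"u2":(319,341,465,226),"u3":(277,379,495,185),"lean":(304,372,467,198),"spare":(427,359,336,244)}
for n,(a,b,c,d) in pairs.items():
    p=blob(t,a,b,7,125,255,n); q=blob(s,c,d,7,125,255,"")
    P,e=tri(t,p,s,q); print("->",P.round(4),"gap",round(e,4),"plane60",plane(t,*p,.06).round(4))
for n,(a,b,c,d) in {"large":(553,321,189,307),"small":(510,344,241,273)}.items():
    for cc,(u,v) in((t,(a,b)),(s,(c,d))):
        x,y=int(u*.64),int(v*.64); print(n,cv2.cvtColor(cc["color"],cv2.COLOR_RGB2GRAY)[y-12:y+13:2,x-14:x+15:2].tolist())
    P,e=tri(t,(a*.64,b*.64),s,(c*.64,d*.64)); print(n,P.round(4),e)
E
python3 m1.py
```

```text
u1 [176.2 218.2] [11 11 82]  [328.5 135.7] [ 14  13 112] -> [0.5304 0.1949 0.0631] gap 0.0022 plane60 [0.5305 0.1945 0.06  ]
u2 [203.4 217.5] [10 10 78]  [297.6 143. ] [12  9 81] -> [0.5302 0.1256 0.0632] gap 0.0002 plane60 [0.5305 0.1259 0.06  ]
u3 [176.1 242. ] [11 11 83]  [316.9 116.9] [11  9 71] -> [0.4705 0.1934 0.0635] gap 0.0002 plane60 [0.4708 0.1942 0.06  ]
lean [194.6 237.9] [ 8  9 54]  [299.2 124.5] [ 9 10 64] -> [0.4798 0.1479 0.0629] gap 0.0005 plane60 [0.4799 0.148  0.06  ]
spare [273.1 229.6] [10 10 78]  [214.6 154.5] [12 11 98] -> [ 0.4966 -0.0487  0.0507] gap 0.0006 plane60 [ 0.4957 -0.0488  0.06  ]
large [[109, 151, 153, 160, 157, 157, 156, 155, 156, 159, 156, 156, 128, 95, 96], [140, 153, 155, 157, 155, 135, 121, 104, 113, 127, 148, 158, 149, 108, 96], [153, 156, 155, 155, 118, 76, 76, 85, 91, 83, 95, 137, 153, 130, 98], [156, 156, 152, 112, 71, 85, 123, 139, 142, 133, 106, 89, 144, 153, 115], [153, 155, 135, 69, 75, 128, 143, 141, 143, 143, 140, 96, 100, 149, 146], [156, 158, 120, 64, 87, 143, 142, 141, 140, 145, 143, 126, 85, 146, 156], [155, 151, 101, 66, 86, 14
[... 2775 characters left out ...]
, 165, 163, 158, 141, 146, 144, 141, 122, 78, 116, 154, 159, 163, 160], [162, 165, 163, 135, 103, 142, 144, 144, 131, 63, 48, 124, 160, 161, 160], [164, 163, 159, 85, 82, 136, 145, 136, 107, 60, 40, 90, 158, 161, 159], [165, 163, 153, 67, 50, 93, 100, 88, 72, 49, 33, 65, 153, 163, 165], [166, 165, 157, 79, 41, 52, 70, 59, 48, 37, 31, 65, 154, 160, 160], [165, 163, 162, 110, 38, 32, 40, 36, 30, 25, 33, 108, 160, 162, 159], [165, 164, 164, 147, 77, 30, 26, 25, 19, 42, 97, 153, 160, 162, 161], [164, 166, 165, 164, 150, 116, 84, 81, 84, 127, 153, 160, 160, 161, 161], [167, 163, 165, 165, 164, 162, 156, 154, 154, 161, 163, 159, 164, 162, 160]]
small [ 0.5169 -0.1822  0.0567] 0.0031282591483109442
```

The three upright tops come out at about 63 mm high, on a 60 x 69 mm rectangle. The fourth foot falls at (0.470, 0.125), and the leaning top at (0.480, 0.148) is 24.5 mm from it, which matches the text. I'm moving above it, high up and with the fingers shut.

Request:
{"api": "step_arm", "payload": {"steps": [[[0,-0.05,-0.028,0,0],[0,-0.05,-0.028,0,0],[0,-0.05,-0.028,0,0],[0,-0.05,-0.028,0,0],[0,-0.05,-0.028,0,0]]]}}

```text
clock: 0.65
tcp_pos: [0.3209, 0.3775, 0.2311]
ee_rot: [-0.697, -3.063, 0.001]
wrist_force: [1.4, 0.0, -0.9]
finger_gap: 0.143
gripper_force: 0.0
```

Request:
{"api": "step_arm", "payload": {"steps": [[[0,-0.05,-0.028,0,0],[0,-0.05,-0.028,0,0],[0,-0.05,-0.028,0,0],[0,-0.05,-0.028,0,0],[0,-0.05,-0.028,0,0]]]}}

```text
clock: 1.15
tcp_pos: [0.4033, 0.2603, 0.2312]
ee_rot: [-0.697, -3.063, 0.0]
wrist_force: [0.7, 0.3, -1.1]
finger_gap: -0.003
gripper_force: 0.0
```

Request:
{"api": "step_arm", "payload": {"steps": [[[0,-0.05,-0.028,0,0],[0,-0.05,-0.028,0,0],[0,-0.05,-0.028,0,0],[0,-0.03,-0.02,0,0],[0,0,0,0,0]]]}}

```text
clock: 1.65
tcp_pos: [0.4624, 0.1739, 0.2309]
ee_rot: [-0.701, -3.062, 0.001]
wrist_force: [-0.7, 0.4, 0.8]
finger_gap: -0.001
gripper_force: 0.0
```

```bash
cat > m2.py <<'E'
from h import *
c=snap("wrist","w2"); o=arm.get_obs(); print(o["clock"],o["tcp_pos"],o["finger_gap"],R.from_rotvec(o["ee_rot"]).as_matrix().round(3).tolist())
im=cv2.imread("pics/w2.png"); u=proj(c,(.48,.148,.06)); print("predicted lean",u)
t,s=load("top"),load("scene")
print("large",tri(t,(355,205),s,(119.4,193.8)))
cv2.imwrite("pics/w2_b.png",cv2.resize(im,(800,600)))
E
python3 m2.py
```

```text
1.7 [0.46175008 0.17473795 0.23094368] 0.003709948932996848 [[-0.901, 0.435, -0.001], [0.435, 0.901, -0.0], [0.001, -0.0, -1.0]]
predicted lean (np.float64(239.07836781242065), np.float64(197.46865753337218))
large (array([ 0.5521748 , -0.25529229,  0.06662118]), np.float64(0.0013721604069635916))
```

View pics/w2_b.png

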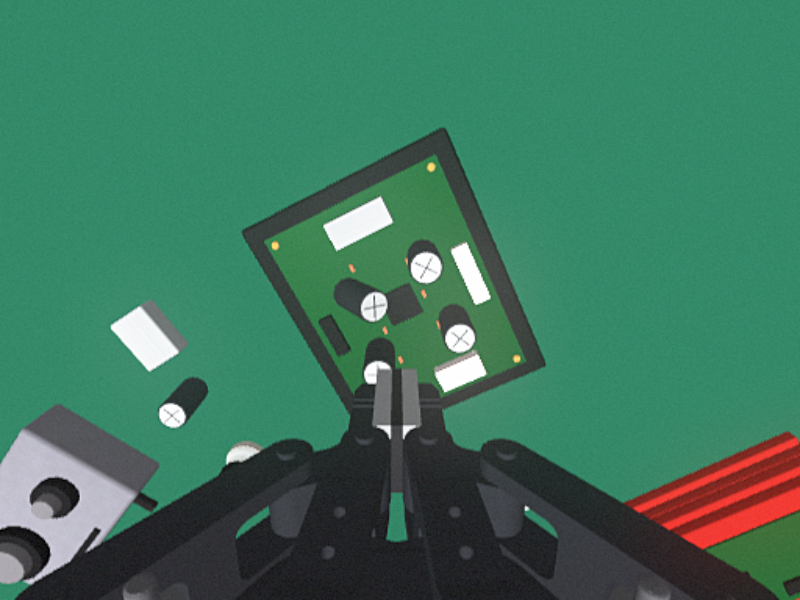

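The wrist view confirms it: the leaning top's crossed disc is at (374,306), against a prediction of (373.5,308.5) (within about 1 mm). I'll centre over it and then descend.

Request:
{"api": "step_arm", "payload": {"steps": [[[0,-0.028,-0.016,0,0],[0,-0.028,-0.016,0,0],[0,0,0,0.04,0],[0,0,0,0.04,0],[0,0,0,0.04,0]]]}}

```text
clock: 2.2
tcp_pos: [0.4798, 0.149, 0.1706]
ee_rot: [0.697, 3.063, 0.0]
wrist_force: [0.8, -0.3, -1.3]
finger_gap: 0.002
gripper_force: 0.0
```

Request:
{"api": "step_arm", "payload": {"steps": [[[0,0,0,0.04,0],[0,0,0,0.04,0],[0,0,0,0.04,0],[0,0,0,0.02,0],[0,0,0,0,0]]]}}

```text
clock: 2.7
tcp_pos: [0.4791, 0.149, 0.1003]
ee_rot: [-0.697, -3.061, 0.001]
wrist_force: [-0.3, 1.3, -0.1]
finger_gap: -0.002
gripper_force: 0.0
```

```bash
cat > m3.py <<'E'
from h import *
o=arm.get_obs(); print(o["clock"],o["tcp_pos"])
c=snap("scene","s3"); print(proj(c,(.48,.148,.06)),proj(c,o["tcp_pos"]))
im=cv2.imread("pics/s3.png")[60:220,200:400]; cv2.imwrite("pics/s3_b.png",cv2.resize(im,(750,600)))
E
python3 m3.py
```

```text
2.7 [0.47909501 0.14897808 0.10025609]
(np.float64(299.06309914731594), np.float64(125.49608015978751)) (np.float64(300.5553342013604), np.float64(111.74070748976416))
```

View pics/s3_b.png

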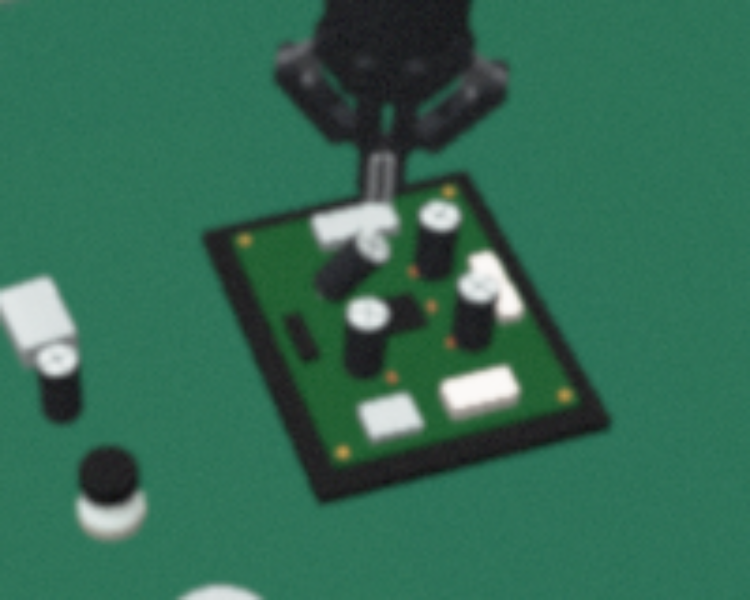

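The fingertips at (380,203) in the crop sit straight above the leaning top at (372,243), about 40 mm clear. I'll go down 24 mm and hold.

Request:
{"api": "step_arm", "payload": {"steps": [[[0,0,0,0.024,0],[0,0,0,0.024,0],[0,0,0,0,0],[0,0,0,0,0],[0,0,0,0,0]]]}}

```text
clock: 3.25
tcp_pos: [0.4804, 0.149, 0.0783]
ee_rot: [0.697, 3.062, 0.001]
wrist_force: [-0.6, 0.9, -0.3]
finger_gap: 0.0
gripper_force: 0.0
```

Request:
{"api": "step_arm", "payload": {"steps": [[[0,0,0,0,0],[0,0,0,0,0],[0,0,0,0,0],[0,0,0,0,0],[0,0,0,0,0]]]}}

```text
clock: 3.75
tcp_pos: [0.4798, 0.149, 0.0773]
ee_rot: [-0.697, -3.063, -0.0]
wrist_force: [0.3, 0.8, 0.4]
finger_gap: -0.0
gripper_force: 0.0
```

Request:
{"api": "step_arm", "payload": {"steps": [[[0,0,0,0,0],[0,0,0,0,0],[0,0,0,0,0],[0,0,0,0,0],[0,0,0,0,0]]]}}

```text
clock: 4.25
tcp_pos: [0.4798, 0.1489, 0.0773]
ee_rot: [-0.698, -3.063, 0.0]
wrist_force: [0.1, -0.1, 0.0]
finger_gap: 0.0
gripper_force: 0.0
```

Request:
{"api": "step_arm", "payload": {"steps": [[[0,0,0,0,0],[0,0,0,0,0],[0,0,0,0,0],[0,0,0,0,0],[0,0,0,0,0]]]}}

```text
clock: 4.75
tcp_pos: [0.4798, 0.1489, 0.0773]
ee_rot: [-0.697, -3.063, 0.0]
wrist_force: [0.8, 0.7, 0.7]
finger_gap: 0.002
gripper_force: 0.0
```

Request:
{"api": "step_arm", "payload": {"steps": [[[0,0,0,0,0],[0,0,0,0,0],[0,0,0,0,0],[0,0,0,0,0],[0,0,0,0,0]]]}}

```text
clock: 5.25
tcp_pos: [0.4798, 0.1489, 0.0773]
ee_rot: [-0.698, -3.063, 0.0]
wrist_force: [0.7, -0.4, -0.7]
finger_gap: -0.002
gripper_force: 0.0
```

Request:
{"api": "step_arm", "payload": {"steps": [[[0,0,0,0,0],[0,0,0,0,0],[0,0,0,0,0],[0,0,0,0,0],[0,0,0,0,0]]]}}

```text
clock: 5.75
tcp_pos: [0.4798, 0.1489, 0.0773]
ee_rot: [-0.697, -3.063, 0.0]
wrist_force: [0.8, -0.1, -1.0]
finger_gap: -0.002
gripper_force: 0.0
```

It held for 2.5 s at 17 mm clear. Next I'll rise and travel to just short of the large button.

Request:
{"api": "step_arm", "payload": {"steps": [[[0,0,0,-0.056,0],[0,0,0,-0.056,0],[0,0,0,-0.056,0],[0,0,0,-0.056,0],[0,0,0,-0.056,0]]]}}

```text
clock: 6.25
tcp_pos: [0.4796, 0.1489, 0.2185]
ee_rot: [0.697, 3.063, 0.0]
wrist_force: [-0.4, 0.4, 0.1]
finger_gap: -0.002
gripper_force: 0.0
```

Request:
{"api": "step_arm", "payload": {"steps": [[[0,-0.028,-0.05,0,0],[0,-0.028,-0.05,0,0],[0,-0.028,-0.05,0,0],[0,-0.028,-0.05,0,0],[0,-0.028,-0.05,0,0]]]}}

```text
clock: 6.75
tcp_pos: [0.4887, 0.0049, 0.2174]
ee_rot: [0.697, 3.063, 0.0]
wrist_force: [0.2, 0.1, 0.1]
finger_gap: -0.003
gripper_force: 0.0
```

Request:
{"api": "step_arm", "payload": {"steps": [[[0,-0.028,-0.05,0,0],[0,-0.028,-0.05,0,0],[0,-0.028,-0.05,0,0],[0,-0.028,-0.05,0,0],[0,-0.028,-0.05,0,0]]]}}

```text
clock: 7.25
tcp_pos: [0.4977, -0.1382, 0.2173]
ee_rot: [0.698, 3.063, 0.0]
wrist_force: [0.2, -0.3, 1.1]
finger_gap: -0.0
gripper_force: 0.0
```

Request:
{"api": "step_arm", "payload": {"steps": [[[0,-0.028,-0.055,0,0],[0,-0.028,-0.055,0,0],[0,-0.028,-0.056,0,0],[0,0,0,0,0],[0,0,0,0,0]]]}}

```text
clock: 7.75
tcp_pos: [0.4994, -0.2304, 0.2169]
ee_rot: [-0.7, -3.062, -0.001]
wrist_force: [0.5, -0.2, 0.6]
finger_gap: 0.001
gripper_force: 0.0
```

```bash
cat > m4.py <<'E'
from h import *
c=snap("wrist","w4"); o=arm.get_obs(); print(o["clock"],o["tcp_pos"],R.from_rotvec(o["ee_rot"]).as_matrix().round(3).tolist())
for P in((.552,-.255,.06),(.517,-.182,.06)): print(np.array(proj(c,P))*1.5625)
cv2.imwrite("pics/w4_b.png",cv2.resize(cv2.imread("pics/w4.png"),(800,600)))
E
python3 m4.py
```

```text
7.8 [ 0.49945637 -0.22974506  0.2170906 ] [[-0.901, 0.433, -0.0], [0.433, 0.901, 0.001], [0.001, 0.0, -1.0]]
[395.66867579 355.44702518]
[470.03168943 270.41118219]
```

View pics/w4_b.png

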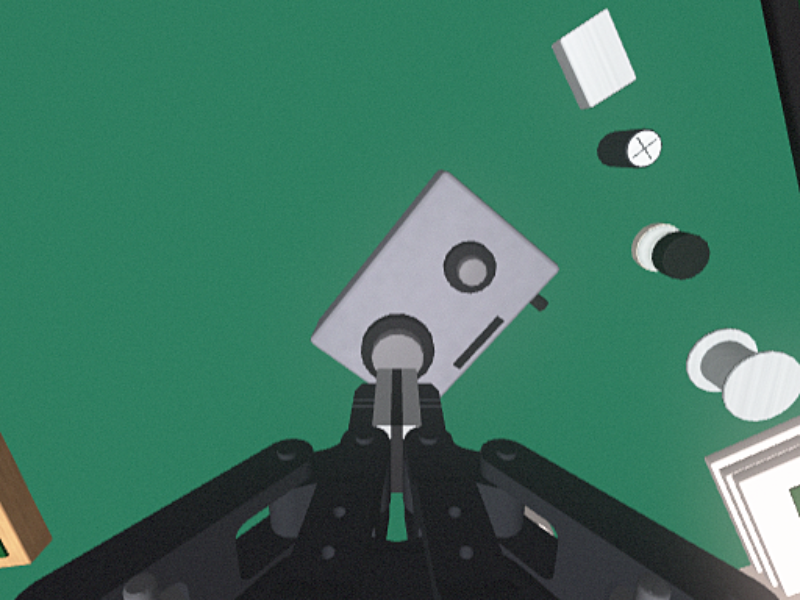

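The wrist view shows the large button's face centred near (398,358), with its upper part clear of the fingers. The small one is at (472,272). Both are close to prediction. I'll triangulate the heights and work out the move.

```bash
python3 - <<'E'
from h import *
t,s,w=load("top"),load("scene"),load("w4"); k=1/1.5625
def cen(c,u,v,r,lo,hi):
    g=cv2.GaussianBlur(cv2.cvtColor(c["color"],cv2.COLOR_RGB2GRAY),(3,3),0); m=cv2.inRange(g,lo,hi); z=np.zeros_like(m); cv2.circle(z,(int(u),int(v)),r,255,-1); m&=z
    n,l,st,ce=cv2.connectedComponentsWithStats(m); i=l[int(v),int(u)]; return ce[i],st[i]
T,a=cen(t,355,205,9,110,152); S,b=cen(s,119,194,13,115,152); W,d=cen(w,472*k,272*k,14,90,165)
ts,e=cen(t,327,220,7,105,152); ss,f=cen(s,153.5,173,8,110,152)
print(T,a,S,b); print(W,d,ts,ss)
L,_=tri(t,T,s,S); print("large top/scene",L,_); print("large top/wrist",tri(t,T,w,(398*k,358*k)))
print("small",tri(t,ts,s,ss),tri(t,ts,w,W))
E
```

```text
[354.62179487 204.58974359] [348 198  14  14 156] [118.96666667 193.19166667] [107 185  23  17 240]
[302.45041322 173.80165289] [293 165  19  19 242] [326.75609756 219.        ] [152.37142857 171.35714286]
large top/scene [ 0.55280964 -0.25473573  0.06929752] 0.00034129397058450144
large top/wrist (array([ 0.55381643, -0.25500337,  0.06194527]), np.float64(0.002022162940423339))
small (array([ 0.51825242, -0.18277773,  0.06953678]), np.float64(0.000594493290854179)) (array([ 0.51739235, -0.18221145,  0.06728395]), np.float64(0.0031313769110993175))
```

The buttons are 80 mm apart, as stated, and the large one's top is about 62–69 mm high. I'll centre over the large one, descend, then press by feel.

Request:
{"api": "step_arm", "payload": {"steps": [[[0,-0.04,0,0,0],[0,-0.04,0,0,0],[0,-0.038,0,0,0],[0,0,0,0.05,0],[0,0,0,0.05,0]]]}}

```text
clock: 8.3
tcp_pos: [0.5538, -0.2545, 0.1671]
ee_rot: [0.695, 3.062, -0.001]
wrist_force: [1.5, 0.3, -0.6]
finger_gap: 0.003
gripper_force: 0.0
```

Request:
{"api": "step_arm", "payload": {"steps": [[[0,0,0,0.05,0],[0,0,0,0.05,0],[0,0,0,0.05,0],[0,0,0,0.02,0],[0,0,0,0,0]]]}}

```text
clock: 8.8
tcp_pos: [0.5524, -0.2543, 0.0814]
ee_rot: [-0.695, -3.061, -0.001]
wrist_force: [0.0, 0.9, -0.1]
finger_gap: 0.003
gripper_force: 0.0
```

Request:
{"api": "step_arm", "payload": {"steps": [[[0,0,0,0.006,0],[0,0,0,0.006,0],[0,0,0,0.006,0],[0,0,0,0,0],[0,0,0,0,0]]]}}

```text
clock: 9.3
tcp_pos: [0.5529, -0.2557, 0.0735]
ee_rot: [0.698, 3.063, -0.0]
wrist_force: [-0.0, 0.0, 0.7]
finger_gap: 0.003
gripper_force: 0.0
```

Request:
{"api": "step_arm", "payload": {"steps": [[[0,0,0,0.006,0],[0,0,0,0.004,0],[0,0,0,0,0],[0,0,0,0,0]]]}}

```text
clock: 9.7
tcp_pos: [0.5528, -0.2555, 0.0681]
ee_rot: [-0.697, -3.063, -0.0]
wrist_force: [0.0, 0.2, -0.5]
finger_gap: 0.003
gripper_force: 0.0
```

Request:
{"api": "step_arm", "payload": {"steps": [[[0,0,0,0.004,0],[0,0,0,0,0],[0,0,0,0,0]]]}}

```text
clock: 10.0
tcp_pos: [0.553, -0.2557, 0.0665]
ee_rot: [0.697, 3.063, -0.0]
wrist_force: [-0.1, -0.7, 1.3]
finger_gap: 0.003
gripper_force: 0.8
```

Request:
{"api": "step_arm", "payload": {"steps": [[[0,0,0,0.004,0],[0,0,0,0,0],[0,0,0,0,0]]]}}

```text
clock: 10.3
tcp_pos: [0.553, -0.2557, 0.0644]
ee_rot: [0.697, 3.063, -0.0]
wrist_force: [0.2, -0.7, 2.7]
finger_gap: 0.001
gripper_force: 1.4
```

Contact came at about 0.067 m, so I'll keep going until it bottoms out.

Request:
{"api": "step_arm", "payload": {"steps": [[[0,0,0,0.004,0],[0,0,0,0,0],[0,0,0,0,0]]]}}

```text
clock: 10.6
tcp_pos: [0.553, -0.2557, 0.0624]
ee_rot: [0.697, 3.063, -0.0]
wrist_force: [1.1, -0.4, 4.4]
finger_gap: 0.005
gripper_force: 2.0
```

Request:
{"api": "step_arm", "payload": {"steps": [[[0,0,0,0.004,0],[0,0,0,0,0],[0,0,0,0,0]]]}}

```text
clock: 10.9
tcp_pos: [0.553, -0.2557, 0.061]
ee_rot: [0.697, 3.062, -0.001]
wrist_force: [-0.1, 0.5, 10.1]
finger_gap: 0.001
gripper_force: 5.1
```

The force jumped to 10 N, above the spring's 5 N, so the button is on its stop. Now I'll retract straight up.

Request:
{"api": "step_arm", "payload": {"steps": [[[0,0,0,-0.03,0],[0,0,0,-0.05,0],[0,0,0,-0.05,0],[0,0,0,-0.05,0],[0,0,0,-0.05,0]]]}}

```text
clock: 11.4
tcp_pos: [0.5523, -0.2552, 0.1755]
ee_rot: [-0.697, -3.062, -0.001]
wrist_force: [0.7, -0.7, 0.2]
finger_gap: 0.001
gripper_force: 0.0
```

Request:
{"api": "step_arm", "payload": {"steps": [[[0,0,0,-0.03,0],[0,0,0,0,0],[0,0,0,0,0],[0,0,0,0,0],[0,0,0,0,0]]]}}

```text
clock: 11.9
tcp_pos: [0.5524, -0.2553, 0.189]
ee_rot: [-0.697, -3.061, -0.001]
wrist_force: [0.5, 0.5, 0.3]
finger_gap: -0.003
gripper_force: 0.0
```

```bash
python3 - <<'E'
from h import *
snap("scene","s5"); cv2.imwrite("pics/s5_b.png",cv2.resize(cv2.imread("pics/s5.png"),(800,600)))
E
```

```text
(no output)
```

View pics/s5_b.png

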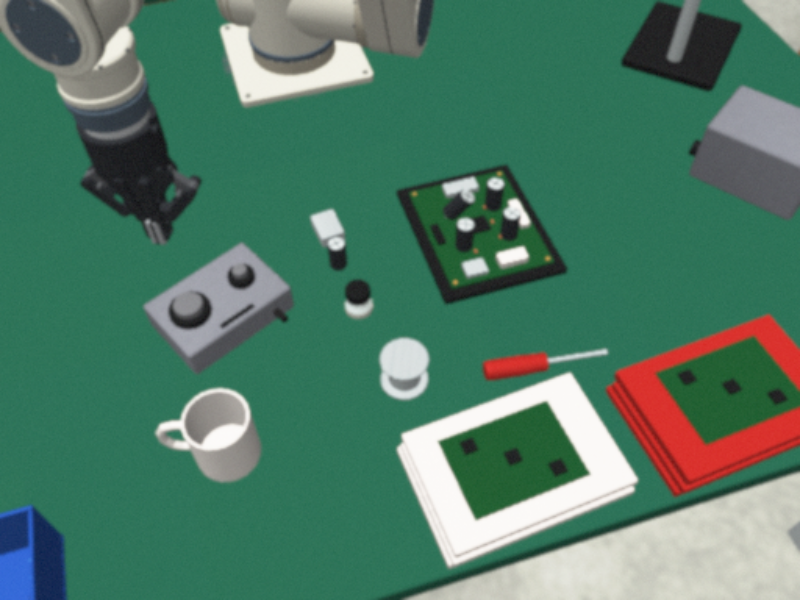

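The large button at (189,309) is back up, the gripper is clear at (155,235), and every loose thing is where it began. Handing in.

```bash
python3 -c "
from bench import arm; print(arm.job_done())"
```

```text
the job is handed in; nothing more can be done
None
```

I pointed out the leaning capacitor for about 2.5 s with the fingertips 17 mm clear, pressed the large button fully down and let it come back up, and handed the job in at about 12 s; the last picture showed nothing disturbed, but the hand-in gave no verdict.

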